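Lay the sawn rock down for its photograph

TASK

The banded sawn rock stands on end on the white photo board: push it over onto its rough back, so that its pale sawn face with the paper label looks straight up, and push it along the board until its leading end, the one that was on top, lies flush against the long side of the black-and-white scale bar. Only push, with the fingers: do not pinch, lift or carry the rock, leave the tape roll, drill core, dark specimen and ear defenders where they are, and finish clear of everything.

Things in the scene. Friction and masses are not known exactly. Their poses are not given: they have to be found in the camera images.
- board: White photo board fixed to the bench, 260 x 220 mm (x from -140 to +120, y +-110), 6 mm thick. Origin on the bench, z up. A fixed black and white scale bar, 14 mm wide, 200 mm long (along y), 16 mm above the board, has its near face at x = +100 mm, ends at y = +-100 mm. +x is the way to push the rock; it may be turned from 110 deg right to 30 deg left of ahead.
- bar_face (a point): Middle of the foot of the scale bar's near (rock-side) face, on the board's top surface, 6 mm above the bench. Axes as the board's: x points from the rock into the bar, y along the bar.
- rock: Loose sawn rock, 0.4 to 0.7 kg, 40 mm thick (x), 50 mm wide (y; rough flanks bulge to 60), 100 mm tall (z). Starts standing on the board. Origin: centre of its foot. x points from the pale banded sawn face (x = -20 mm, small white label) to the dark flat back (x = +20 mm), which starts facing the bar within 20 deg. Pushed high on the sawn face it tips, falling past 22 deg.
- rock_centre (a point): Middle of the sawn rock, 50 mm above its foot along its z axis (axes as rock). Standing, it is 155 to 185 mm from the bar; laid on its back, the rock is 40 mm high and slides on the board under a push of roughly 2 to 7 N on its foot end.
- rock_top (a point): Centre of the rock's flat top end, 100 mm from its foot (axes as rock). When the rock has been laid down this is the leading end that goes against the bar; a sideways push on the flank near it swings the rock about a point some 25 mm from its foot end.
- tape: Bystander: roll of cream masking tape lying flat, 100 mm across, 25 mm high, loose on the bench beside the board. Origin at the centre of its underside.
- core: Bystander: grey granite drill core standing upright, 40 mm across, 60 mm tall, loose on the bench beside the board. Origin at the centre of its underside.
- specimen: Bystander: dark rough hand specimen with a small label, about 85 x 55 mm and 50 mm high, loose on the bench beside the board. Origin at the centre of its underside.
- muffs: Bystander: yellow and black ear defenders lying on the bench beyond the scale bar, about 135 x 160 mm and 72 mm high; two round yellow cups and a black band. Origin on the bench between the cups, the band reaches 98 mm along its x.
Things that resemble listed ones, but are neither listed nor needed, are in the scene too. What is shaped like the rock but orange or purple is not meant.

How it is judged:
On the way:
1. the rock lies on its back with the sawn face up (angle between rock's own x axis and vertical above 3.04 rad and height (world z) of rock_centre below 0.031 m), for 0.2 s.
At the end, for the whole second after the job is handed in: The sawn rock lies still and flat on the board, sawn face up within 0.1 rad, its former top end within 6 mm of the scale bar's near face and square to it within 0.1 rad, the middle of that end within 80 mm of the bar's middle (all of step 1 and x of rock_top in the frame of bar_face between -0.006 and 0.004 m and y of rock_top in the frame of bar_face between -0.08 and 0.08 m and angle between the z axis of rock and the x axis of bar_face, either way round below 0.1 rad and linear speed of rock below 0.01 m/s); the robot touches nothing.
It fails at once if the sawn rock is lifted or carried (height (world z) of rock_centre above 0.07 m or (angle between rock's own x axis and vertical above 2.9 rad and height (world z) of rock_centre above 0.044 m)).
It fails at once if the tape roll is shifted by more than 20 mm or knocked over (distance of tape from where it was at the start of the episode above 0.02 m or angle between tape's own z axis and vertical above 0.4 rad).
It fails at once if the drill core is shifted by more than 20 mm or knocked over (distance of core from where it was at the start of the episode above 0.02 m or angle between core's own z axis and vertical above 0.4 rad).
It fails at once if the dark hand specimen is shifted by more than 20 mm or knocked over (distance of specimen from where it was at the start of the episode above 0.02 m or angle between specimen's own z axis and vertical above 0.4 rad).
It fails at once if the ear defenders is shifted by more than 20 mm or knocked over (distance of muffs from where it was at the start of the episode above 0.02 m or angle between muffs's own z axis and vertical above 0.4 rad).
It also fails if it takes over 72 s, if anything falls off the work surface, if the arm or the gripper's body presses on something with over 40 N, if the wrist force passes 120 N, or if a joint passes its speed limit or range.

ROBOT

A 6-joint arm with a two-finger parallel gripper is mounted at the origin on the work surface. World frame = base frame: x ahead of the robot, y to its left, z up, the work surface at z = 0. Lengths are in m, angles in rad, forces in N, time in s.
With the tool pointing down it reaches from about 0.35 to 0.775 m from the base axis. Payload 5.5 kg.
Tool frame: the origin (TCP) lies between the finger pads; the fingertips stand 8 mm ahead of it and the grasp point (between the pads) lies 11 mm behind it; z points along the fingers, y is the line along which they close (so a half turn about z gives the same grasp; the last joint's range is limited). The gripper opens to 85 mm and grips with 20 to 120 N. Pads are 22 mm wide; open, the fingers measure 114 mm over their backs; the gripper's body (76 mm by 85 mm) begins 54 mm behind the grasp point. The pads swing forward as they close: fully open they stand 13 mm farther back than shut.
Start: joints at [1.144, 0.313, 0.046, 1.304, 0, 1.431], TCP at [0.163, 0.552, 0.239] pointing down, gripper open.
Joint ranges: [-2.76, 2.76], [-0.86, 1.69], [-1.03, 1.26], [-2.2, 2.34], [-1.47, 1.5], [-3.14, 3.14]. Speed limits (rad/s): [2.57, 2.57, 3.14, 3.14, 3.14, 3.14].

INTERFACE

Orientations are given as [roll, pitch, yaw] about the fixed x, y, z axes, in that order (R = Rz(yaw) Ry(pitch) Rx(roll)).
In Python, from workcell import env, optics, job gives the robot as it stands. Calls block until the motion is done:
- env.goto(position, orientation): joint-space move of the TCP to a pose.
- env.line_to(position, ori=None, feed=0.15): straight line of the TCP; ori=None keeps the orientation; feed is the mean speed in m/s.
- env.movej(angles): joint-space move.
- env.command_gripper(opening, effort=None): opening from 0.0 (shut) to 1.0 (fully open); effort is the grip in N (None keeps the last); returns when the fingers have stopped.
- env.dwell(seconds).
- env.inverse_kinematics(position, orientation): joint angles nearest the present ones, or None.
- optics.read_camera(name): name is "side" or "top" or "wrist"; returns (picture, depth): 420x560x3 uint8, blue, green, red; 420x560 float32, m along the optical axis (not along the pixel's ray), 0 where there is no reading.
- optics.get_calibration(name): a dict with "camera_matrix" (3x3 intrinsics, pixels), "R" (3x3) and "t" (3): a world point X has camera coordinates R X + t. Camera axes: x right, y down, z forward; pixel columns grow to the right and rows downward; lengths in m; the calibration is good to about 2 mm. A picture is of the moment at which its call begins: read the wrist's pose just before it. get_calibration takes no time and is no camera call; for the wrist camera it gives the pose at the moment of the call.
A pose or a line that the arm cannot do raises env.IKError and nothing moves.
- job.close_job(): hands the job in; it is judged then, once.
Trained networks look in the newest picture that a camera, given by its name, has taken for a name from the list of things; names that differ only in an ending like _2 or _b are one class to them, and where a whole thing is asked for, a point or a joint stands for the part that bears it (a point fixed in the world has none). Each returns a list of dicts, best first, with "conf" (0 to 1); they miss things now and then, are a little off and sometimes report something else, mostly with a low value. They report only what shows in the picture. A call takes as long as a camera call. They do not tell look-alikes from the thing itself.
- optics.find_in(query, camera): "position" ([x, y, z] in m, in world coordinates, good to about 4 mm: the middle of the surface that is visible of it).
- optics.trace(query, camera): "mask" (420x560 bool, what is visible of it).
- optics.mark_of(query, camera): "position" ([x, y, z] in m, in world coordinates, good to about 4 mm: a listed point, or the origin of a listed thing).
Readings, each from a call of its own:
- env.current_clock(): time.
- env.current_joint_positions(): joint angles.
- env.current_joint_velocities(): joint speeds.
- env.current_effort(): joint torques, N m.
- env.current_position(): TCP position.
- env.current_orientation(): TCP orientation.
- env.current_wrist_force(): force on the tool from outside, world axes, zero at the start.
- env.current_wrist_torque(): the same for the moment, N m.
- env.current_gripper_width(): opening from 0.0 (shut) to 1.0 (fully open).
- env.current_grasp_force(): force on a finger pad.
Only numpy, scipy, OpenCV 4.12 (cv2) and the standard library are available. Lean on these libraries where they do the work, as an engineer would, in place of code of your own. Each camera call takes 0.05 s, during which the arm holds its last target. There are 200 camera calls.

## Working session

There is one attempt and no reset: what is moved stays moved. The work goes in short steps, each a Python script; the robot and the scene stay as the last script left them, time stands still between calls to the robot, and variables do not carry over. Pictures are saved under pics/ and viewed, at most 10 in all, crops included, and the job is handed in when it is done.

```bash
ls; mkdir -p pics; python3 - <<'E'
from workcell import env, optics, job
import cv2,numpy as np
for c in("top","side"):
    p,d=optics.read_camera(c); cv2.imwrite(f"pics/{c}0.png",p)
    for q in("rock","board","tape","core","specimen","muffs","bar_face","rock_top","rock_centre"):
        for f in("mark_of",)+(("find_in",) if q=="rock" else ()):
            try: print(c,q,f,[(np.round(r["position"],3).tolist(),round(r["conf"],2)) for r in getattr(optics,f)(q,c)[:4]])
            except Exception as e: print(c,q,f,e)
print(env.current_clock())
E
```

```text
pics
top rock mark_of [([0.33, 0.135, 0.001], 0.63), ([0.374, -0.132, -0.003], 0.6), ([0.507, -0.144, 0.001], 0.59), ([0.484, 0.088, 0.006], 0.58)]
top rock find_in [([0.377, -0.126, 0.093], 0.91), ([0.332, 0.13, 0.098], 0.76), ([0.504, -0.133, 0.103], 0.61), ([0.477, 0.087, 0.106], 0.6)]
top board mark_of [([0.563, 0.072, 0.002], 0.86), ([0.657, 0.043, 0.004], 0.16)]
top tape mark_of []
top core mark_of [([0.514, 0.262, 0.002], 0.57)]
top specimen mark_of [([0.754, 0.106, 0.002], 0.88)]
top muffs mark_of [([0.706, -0.065, 0.003], 0.98)]
top bar_face mark_of []
top rock_top mark_of [([0.326, 0.135, 0.1], 0.93), ([0.477, 0.089, 0.105], 0.92), ([0.375, -0.137, 0.1], 0.91), ([0.504, -0.145, 0.098], 0.9)]
top rock_centre mark_of [([0.505, -0.143, 0.048], 0.92), ([0.476, 0.086, 0.056], 0.83), ([0.329, 0.138, 0.05], 0.67), ([0.375, -0.137, 0.052], 0.61)]
side rock mark_of [([0.324, 0.135, -0.002], 0.81), ([0.378, -0.135, -0.001], 0.8), ([0.504, -0.139, 0.001], 0.63), ([0.476, 0.087, 0.002], 0.6)]
side rock find_in [([0.47, 0.102, 0.075], 0.86), ([0.497, -0.122, 0.077], 0.84), ([0.376, -0.112, 0.076], 0.84), ([0.326, 0.151, 0.076], 0.81)]
side board mark_of [([0.561, 0.072, 0.002], 0.69)]
side tape mark_of [([0.63, 0.225, 0.0], 0.8)]
side core mark_of [([0.516, 0.262, 0.001], 0.58)]
side specimen mark_of [([0.756, 0.114, 0.0], 0.94)]
side muffs mark_of [([0.758, 0.114, 0.0], 0.75), ([0.706, -0.064, -0.003], 0.61)]
side bar_face mark_of [([0.654, 0.038, 0.007], 0.68)]
side rock_top mark_of [([0.507, -0.141, 0.099], 0.95), ([0.328, 0.136, 0.094], 0.86), ([0.372, -0.137, 0.099], 0.84), ([0.48, 0.091, 0.109], 0.74)]
side rock_centre mark_of [([0.483, 0.086, 0.056], 0.92), ([0.374, -0.133, 0.05], 0.78), ([0.505, -0.143, 0.055], 0.76), ([0.333, 0.139, 0.047], 0.65)]
1.1
```

View pics/top0.png

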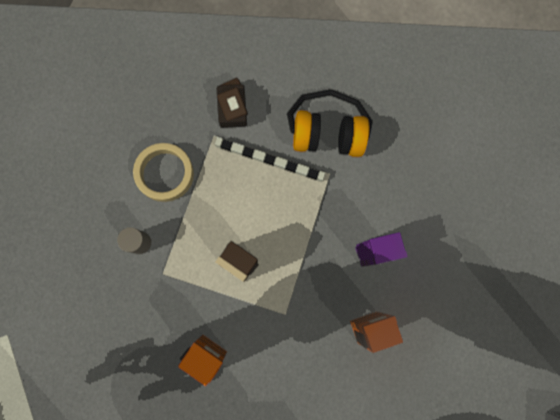

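View pics/side0.png

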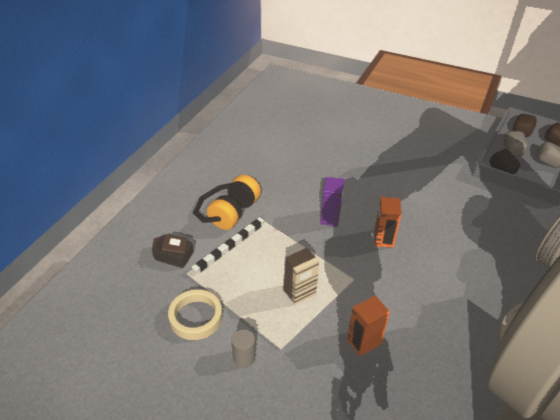

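The sawn rock candidates in the top view are the dark-topped block on the board at (238,260), orange ones at (203,360) and (378,332), and a purple one at (382,249). I choose (238,260): it is on the board, banded with a pale face, and it is the side view's (302,275). Next I'll measure the geometry and check it in a close crop.

```bash
cat > h.py <<'E'
from workcell import env, optics, job
import cv2,numpy as np
def unproj(cam,px,z):
    c=optics.get_calibration(cam);K,R,t=map(np.array,(c["camera_matrix"],c["R"],c["t"]))
    o=-R.T@t; px=np.atleast_2d(px).astype(float)
    d=(R.T@np.linalg.inv(K)@np.c_[px,np.ones(len(px))].T).T
    return o+d*((z-o[2])/d[:,2])[:,None]
def cloud(cam,d):
    c=optics.get_calibration(cam);K,R,t=map(np.array,(c["camera_matrix"],c["R"],c["t"]))
    v,u=np.indices(d.shape)
    P=np.stack([(u-K[0,2])/K[0,0]*d,(v-K[1,2])/K[1,1]*d,d],-1)
    W=(P-t)@R; W[d==0]=np.nan; return W
def rect(pts):
    (c,s,a)=cv2.minAreaRect((np.asarray(pts)[:,:2]*1000).astype(np.float32)); return np.array(c)/1000,s,a
E
python3 - <<'E'
from h import *
p,d=optics.read_camera("top")
W=cloud("top",d)
z=W[...,2]
ms=optics.trace("board","top"); m=ms[0]["mask"]; print(ms[0]["conf"],m.sum())
# board by colour
g=cv2.cvtColor(p,cv2.COLOR_BGR2HSV)
xy=W[...,:2]
reg=(np.hypot(xy[...,0]-.56,xy[...,1]-.07)<.22)
top=(z>.092)&(z<.118)&(np.hypot(xy[...,0]-.478,xy[...,1]-.088)<.06)
print("rocktop",top.sum(),rect(W[top]),W[top].mean(0))
bar=(z>.014)&(z<.030)&(np.hypot(xy[...,0]-.66,xy[...,1]-.04)<.12)
n,l,st,_=cv2.connectedComponentsWithStats(bar.astype(np.uint8))
k=1+st[1:,4].argmax(); print("bar",st[k],rect(W[l==k]), z[l==k].mean())
print("board",rect(W[m]),cv2.boxPoints(cv2.minAreaRect((W[m][:,:2]*1000).astype(np.float32))).round().tolist())
top2=(z>.04)&(np.hypot(xy[...,0]-.478,xy[...,1]-.088)<.06)
print(np.percentile(z[top2],[50,90,99]))
s,_=optics.read_camera("side")
A=cv2.resize(p[205:305,180:320],(560,400),interpolation=2);B=cv2.resize(s[235:315,260:340],(400,400)[:2],interpolation=2)
cv2.imwrite("pics/crop.png",np.hstack([A,B])[:,:800] if 0 else cv2.resize(np.hstack([A,B]),(800,333)))
E
```

```text
0.55 17694
rocktop 925 (array([0.47978098, 0.08935052]), (51.940338134765625, 41.12498092651367), 57.3668327331543) [0.47918424 0.08842571 0.1050877 ]
bar [ 215  138  110   43 1004] (array([0.66252411, 0.04126472]), (199.70960998535156, 15.59518814086914), 72.93849182128906) 0.02071719757454973
board (array([0.55150964, 0.07661611]), (217.17063903808594, 264.2872314453125), 72.53659057617188) [[393.0, 13.0], [645.0, -67.0], [710.0, 141.0], [458.0, 220.0]]
[0.10516227 0.10660869 0.10768899]
```

View pics/crop.png

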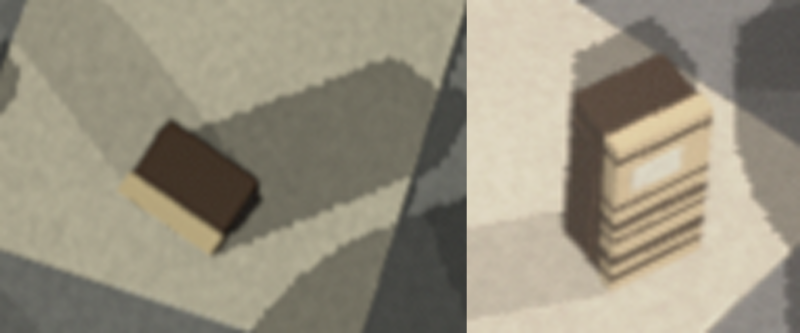

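The crop confirms it: a dark top, a pale banded face and a white label at (655,170). The rock faces -32.6°, the bar's normal is -17.1°, and rock_top is about 181 mm from the bar, all consistent with the given figures. Now I'll tip it.

```bash
cat >> h.py <<'E'
from math import *
BX=radians(-17.1); F=np.array([.6558,.0433])
ex=np.array([cos(BX),sin(BX)]); ey=np.array([-sin(BX),cos(BX)])
def tob(xy): r=np.asarray(xy)[...,:2]-F; return np.stack([r@ex,r@ey],-1)
def fromb(b): return F+b[0]*ex+b[1]*ey
def P(xy,z): return [float(xy[0]),float(xy[1]),z]
def lying(tag=None):
    p,d=optics.read_camera("top"); W=cloud("top",d); b=tob(W)
    m=(W[...,2]>.037)&(W[...,2]<.056)&(b[...,0]>-.2)&(b[...,0]<.002)&(abs(b[...,1])<.11)
    n,l,st,_=cv2.connectedComponentsWithStats(m.astype(np.uint8)); k=1+st[1:,4].argmax(); m=l==k
    c,s,a=cv2.minAreaRect((b[m]*1000).astype(np.float32)); bx=cv2.boxPoints((c,s,a))
    if s[0]<s[1]: a+=90
    a=(a+90)%180-90
    print("lying c(mm)",np.round(c,1),"size",np.round(s,1),"ang",round(a,1),"z",W[m][:,2].mean().round(4),"n",m.sum(),"t",env.current_clock())
    if tag: cv2.imwrite(f"pics/{tag}.png",p)
    return np.array(c)/1000,s,a
E
python3 - <<'E'
from h import *
c=np.array([.4795,.0888]); a=radians(-32.6); u=np.array([cos(a),sin(a)])
q0=env.current_joint_positions(); print(env.current_orientation(),q0)
best=None
for yaw in(a,a+pi):
    q=env.inverse_kinematics(P(c-.065*u,.10),[pi,0,yaw]); print(yaw,q)
    if q is not None and (best is None or abs(q[5]-0)<abs(best[0])): best=(q[5],yaw)
yaw=best[1]; o=[pi,0,yaw]
env.command_gripper(.2)
env.goto(P(c-.065*u,.20),o)
env.line_to(P(c-.065*u,.092),o)
env.line_to(P(c-.034*u,.092),o,feed=.08); print(env.current_wrist_force())
for s in np.arange(-.024,.0201,.011):
    env.line_to(P(c+s*u,.092),o,feed=.05); print(s,np.round(env.current_wrist_force(),1))
env.line_to(P(c-.05*u,.092),o)
env.line_to(P(c-.05*u,.16),o)
lying("tip")
for f in ("rock_top","rock_centre"):
  for cam in("top","side"):
    if cam=="side": optics.read_camera("side")
    print(f,cam,[(tob(r["position"]).round(3),round(r["position"][2],3)) for r in optics.mark_of(f,cam) if abs(tob(r["position"])[1])<.11])
E
```

```text
[3.14152924e+00 1.95112318e-05 2.85475516e+00] [ 1.14438744e+00  3.13229387e-01  4.61060370e-02  1.30360747e+00
 -1.04999704e-05  1.43122493e+00]
-0.5689773361501514 [ 0.10183474  0.1564544  -0.51905033  0.89529159  0.         -2.47078058]
2.5726153174396416 [ 0.10183474  0.1564544  -0.51905033  0.89529159  0.          0.67081208]
[-1.02119368 -0.44058341 -0.09236197]
-0.024 [-0.9  0.5 -0.4]
-0.013000000000000001 [ 0.5 -0.3  0.1]
-0.0020000000000000018 [-0.1  0.4 -0.4]
0.009000000000000001 [-0.8  0.2 -0.5]
0.019999999999999997 [0.  0.6 0.2]
lying c(mm) [-113.4  -28.5] size [ 50.8 100.4] ang -16.5 z 0.0456 n 1850 t 8.225
rock_top top [(array([-0.068, -0.043]), 0.027)]
rock_top side [(array([-0.343, -0.007]), 0.096), (array([-0.067, -0.044]), 0.026)]
rock_centre top [(array([-0.114, -0.03 ]), 0.027)]
rock_centre side [(array([-0.341, -0.005]), 0.048)]
```

It fell cleanly onto its back: 50.8×100.4 mm outline, top surface at z=45.6 mm, turned 16.5° right. Next I'll swing it square by pushing the right flank near the top end.

```bash
cat >> h.py <<'E'
def ori(pt,ang):
    best=None
    for y in(ang,ang+pi,ang-pi):
        q=env.inverse_kinematics(pt,[pi,0,y])
        if q is not None and (best is None or abs(q[5])<abs(best[0])): best=(q[5],y)
    return [pi,0,best[1]]
E
python3 - <<'E'
from h import *
env.command_gripper(0.)
o=ori(P(fromb((-.075,-.105)),.025),BX+pi/2)
env.goto(P(fromb((-.075,-.11)),.16),o)
env.line_to(P(fromb((-.075,-.11)),.025),o)
for y in(-.085,-.075,-.066,):
    env.line_to(P(fromb((-.075,y)),.025),o,feed=.05 if y>-.085 else .1); print(y,np.round(env.current_wrist_force(),1))
env.line_to(P(fromb((-.075,-.11)),.025),o)
lying("swing")
E
```

```text
-0.085 [-0.2  0.1 -0.6]
-0.075 [ 0.2 -0.6 -0.9]
-0.066 [ 0.5 -0.1 -0.2]
lying c(mm) [-116.9  -21. ] size [ 50.7 100.2] ang -8.2 z 0.0456 n 1859 t 13.3083
```

View pics/swing.png

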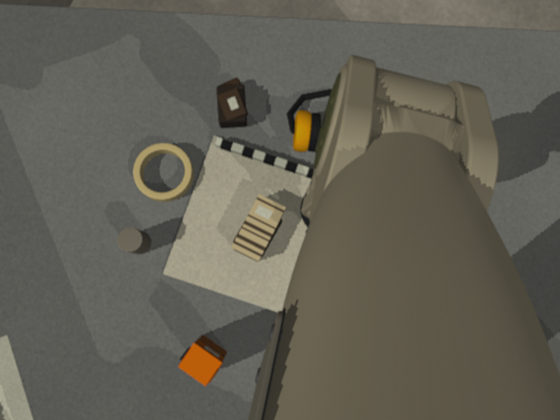

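The label is up at (265,211) and the rock has swung half-way, with 8.2° left. I'll finish the swing, check, then push from the foot end, watching force.

```bash
python3 - <<'E'
from h import *
o=[pi,0,env.current_orientation()[2]]
y=-.0575
for k in range(3):
    env.line_to(P(fromb((-.075,-.072)),.025),o,feed=.1)
    env.line_to(P(fromb((-.075,y)),.025),o,feed=.05)
    env.line_to(P(fromb((-.075,-.105)),.025),o)
    c,s,a=lying()
    if a>-1.5: break
    y+=.06*tan(radians(-a))
env.line_to(P(fromb((-.075,-.105)),.16),o)
env.command_gripper(.2)
yc=c[1]; foot=c[0]-.05
o=ori(P(fromb((-.2,yc)),.025),BX)
env.goto(P(fromb((foot-.04,yc)),.16),o)
env.line_to(P(fromb((foot-.04,yc)),.024),o)
x=foot-.015
env.line_to(P(fromb((x,yc)),.024),o,feed=.1)
env.line_to(P(fromb((-.128,yc)),.024),o,feed=.06); print(np.round(env.current_wrist_force(),1))
env.line_to(P(fromb((-.16,yc)),.024),o); env.line_to(P(fromb((-.2,yc)),.14),o)
lying("push1")
E
```

```text
lying c(mm) [-118.5  -17.1] size [ 50.9 100.4] ang -3.0 z 0.0455 n 1862 t 14.8
lying c(mm) [-118.7  -15.6] size [ 50.8 100.8] ang -0.4 z 0.0456 n 1864 t 16.3167
[ 0.4 -0.4  0.7]Traceback (most recent call last):
  File "<stdin>", line 21, in <module>
  File "h.py", line 24, in lying
    n,l,st,_=cv2.connectedComponentsWithStats(m.astype(np.uint8)); k=1+st[1:,4].argmax(); m=l==k
                                                                       ~~~~~~~~~~~~~~~^^
ValueError: attempt to get argmax of an empty sequence
```

```bash
sed -i 's/def lying(tag=None):/def lying(tag=None,cam="top"):/; s/read_camera("top"); W=cloud("top",d)/read_camera(cam); W=cloud(cam,d)/' h.py; python3 - <<'E'
from h import *
print(env.current_clock(),env.current_position())
lying("push1","side")
E
```

```text
23.175 [0.45971443 0.08706303 0.13907938]
lying c(mm) [-65.8 -14.8] size [103.3  54.4] ang 0.5 z 0.0454 n 1054 t 23.225
```

View pics/push1.png

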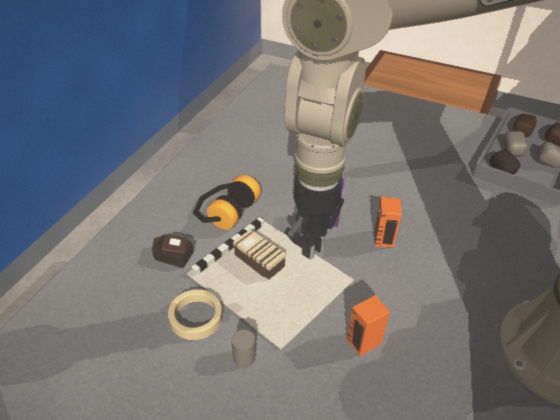

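The rock is at (262,253), square to the bar and label up, with a gap of about 15 mm. I'll close it in small steps, watching the force.

```bash
python3 - <<'E'
from h import *
o=[pi,0,env.current_orientation()[2]]; yc=-.0155
f=lambda: float(env.current_wrist_force()[:2]@ex)
env.line_to(P(fromb((-.16,yc)),.024),o)
env.line_to(P(fromb((-.13,yc)),.024),o,feed=.08)
for x in np.arange(-.124,-.1039,.0015):
    env.line_to(P(fromb((x,yc)),.024),o,feed=.03); print(round(x,4),round(f(),1),end="; ")
    if abs(f())>12: break
env.line_to(P(fromb((x-.04,yc)),.024),o,feed=.1)
env.line_to(P(fromb((x-.09,yc)),.15),o)
env.goto(P(fromb((-.2,.17)),.25),o)
lying("fin","top"); lying(None,"side")
for cam in("top","side"): print([(tob(r["position"]).round(4),round(r["position"][2],3)) for r in optics.mark_of("rock_top",cam) if abs(tob(r["position"])[1])<.11])
E
```

```text
-0.124 -1.2; -0.1225 -4.1; -0.121 -1.9; -0.1195 -1.8; -0.118 -1.5; -0.1165 -1.5; -0.115 -2.5; -0.1135 -2.9; -0.112 -2.9; -0.1105 -4.2; -0.109 -7.7; -0.1075 -12.2; lying c(mm) [-49.7 -14.9] size [ 50.8 101. ] ang -0.0 z 0.0455 n 1791 t 30.3167
lying c(mm) [-72.3 -14.6] size [53.8 56.4] ang -1.3 z 0.0454 n 524 t 30.3667
[(array([ 0.0015, -0.0175]), 0.026), (array([-0.3443, -0.0078]), 0.098)]
[(array([-0.3414, -0.0071]), 0.097)]
```

View pics/fin.png

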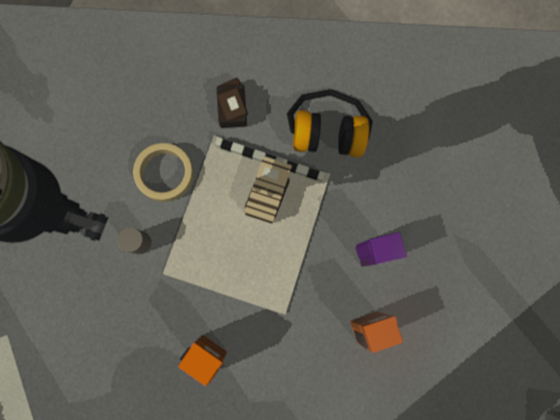

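The rock at (267,190) lies flush and square against the bar: force rose to 12 N at contact, angle 0.0°, y -15 mm. The bystanders haven't moved and the arm is clear.

```bash
python3 -c "
from workcell import job
print(job.close_job())"
```

```text
the job is handed in; nothing more can be done
None
```

The job is handed in: by my last measurements the rock lies on its back, sawn face up, with its former top end flush and square against the scale bar. The bystanders look unmoved in the last picture and the arm is clear of everything, at about 30 s of the 72 s allowed; the hand-in returned no verdict.

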